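# True up a loose frame bar with an assembly square and hold it for screwing

## Task

The right-hand bar of the small aluminium frame on the plywood board hangs on one screw and leans inward. Pick up the red assembly square, set it down into the inside corner between that bar and the crossrail, and press it in until one leg lies flush on the crossrail and the other flush on the bar, so that the bar stands square. Finish while still gripping the square and keeping it pressed against both, so the second screw can be driven; leave the other things on the bench where they are.

Things in the scene. Friction and masses are not known exactly. Their poses are not given: they have to be found in the camera images.
- board: Fixed plywood board, 185 (x) x 245 (y) x 12 mm, on a 2 mm mat; origin at the centre of its underside (about 2 mm above the bench), z up. It carries the three-sided aluminium frame, open towards -x. Two steel hold-downs with black star knobs (up to 52 mm above the underside) clamp the crossrail from behind; none reaches over its inner face.
- rail: Fixed crossrail with the finished left-hand bar (two screws); origin and axes as board. All bars are 20 mm wide and lie at z = 12 to 28 mm. The crossrail runs along y; its inner face is x = +46 mm, looking to -x. The finished bar runs from it to x = -76 mm; its inner face is y = +82.5 mm. Bare metal: friction on one face can carry part of a push meant for the other.
- loose_bar: Loose right-hand bar, 20 mm wide, on a vertical pivot screw (its origin, at board x +51, y -87.5, z 0 mm). Runs 127 mm to its own -x; inner face y = +5 mm. Square when its axes are parallel to the board's; starts turned 0.07 to 0.15 rad clockwise from above, free end leaning in (board's +y). Stays where left: turning takes 0.5 N m; above about 40 N it is forced past square.
- loose_bar_end (a point): Free end of the loose bar, on its inner face, level with the board's top; 127 mm from the screw along the bar's -x.
- corner (a point): Inside corner where the crossrail's and the loose bar's inner faces meet when the bar is square, level with the board's top; at x = +46, y = -82.5, z = 12 mm of the board, axes as the board. The bar's inner face passes within 2 mm of it at any lean.
- square: Red L-shaped square, 0.2 to 0.35 kg, lying flat. Origin: its outer corner (tip relieved 6 mm), at its underside. Legs along its -x (outer face y = 0) and +y (outer face x = 0), each 110 long, 14 thick, 20 mm tall. The brace across the legs' ends, 12 thick, 34 mm tall, is the handle. Seated, its origin is at the corner, axes as the board's: +y leg on the crossrail, -x leg on the loose bar.
- square_grip (a point): Middle of the top edge of the square's brace (black stripes), at x = -53.5, y = +53.5, z = 34 mm of the square. The brace runs at right angles to the line from here to the square's outer corner; towards that corner about 50 mm are free between brace and legs.
- square_rail_end (a point): End of the square's +y leg on its outer face, at x = 0, y = +110, z = 0 mm of the square; seated, it lies on the crossrail's inner face.
- square_bar_end (a point): End of the square's -x leg on its outer face, at x = -110, y = 0, z = 0 mm of the square; seated, it lies on the loose bar's inner face.
- screwdriver: Bystander: small blue-handled screwdriver, 85 mm long, 8 mm thick, lying right of the board. Origin under its middle.
- holder: Bystander: steel movement holder, 54 x 62 x 16 mm, lying between the board and the square. Origin under its middle.
- screw_box: Bystander: round pale-pink box, 42 mm across, 20 mm tall, behind the board. Origin under its middle.
- loupe: Bystander: black eye loupe, 35 mm across, 39 mm tall, behind the board. Origin under its middle.
- bottle: Bystander: small white dropper bottle, 21 mm across, 56 mm tall, behind the board. Origin under its middle.
- brush: Bystander: short brush with a round black head, 91 x 19 x 19 mm, behind the square. Origin under its middle.
There are look-alikes about, which are no part of the job. There is more than one size of the square; the one meant has the size given above.

How it is judged:
By the outcome, as a careful person would: the job done as asked, in the order asked, and still so for the second after the job is handed in, while the arm keeps its last pose, push and grip.
It also fails if it takes over 58 s, if anything falls off the work surface, if the arm or the gripper's body presses on something with over 40 N, if the wrist force passes 120 N, or if a joint passes its speed limit or range.

## Robot

A 6-joint arm with a two-finger parallel gripper is mounted at the origin on a cart in front of the work surface, level with it; the furniture and walls round the work are solid. World frame = base frame: x ahead of the robot, y to its left, z up, the work surface at z = 0. Lengths are in m, angles in rad, forces in N, time in s.
With the tool pointing down it reaches from about 0.275 to 0.825 m from the base axis. Payload 5.2 kg.
Tool frame: the origin (TCP) lies at the centre of the arm's flange, where the gripper is bolted on; the fingertips stand 186 mm ahead of it and the grasp point (between the pads) lies 167 mm ahead of it; z points along the fingers, y is the line along which they close (so a half turn about z gives the same grasp; the last joint's range is limited). The gripper opens to 93 mm and grips with 3 to 60 N. Pads are 15 mm wide; open, the fingers measure 128 mm over their backs; the gripper's body (75 mm by 188 mm) begins 65 mm behind the grasp point.
Start: joints at [1.12, 0.259, 1.535, -0, 1.348, -0.203], TCP at [0.135, 0.533, 0.405] pointing down, gripper open.
Joint ranges: [-3.14, 3.14], [-0.91, 2.08], [0.19, 2.58], [-1.22, 4.36], [0.22, 2.71], [-3.12, 3.12]. Speed limits (rad/s): [2.57, 2.57, 3.14, 3.14, 3.14, 3.14].

## Interface

Orientations are given as a unit quaternion [x, y, z, w].
In Python, from cell import * gives the robot as it stands.
- The arm moves only by the tool arm_command, never from a script. Its argument "steps" is a list of rows, each a list of 5 numbers: the shift along the tool's x, y, z normalised to -1 to 1, where 1 is 3 cm, then the turn about the tool's z normalised to -1 to 1, where 1 is 4 degrees, then the closure, from 0 (fully open) to 1 (shut). In form: [[x, y, z, turn, fingers], ...]. A call has 1 to 12 rows; each row shifts and turns the commanded pose from where the row before left it, along the tool's axes as they then stand; what a row does not reach is not made up. A row lasts 1/12 s, in which the tool goes at most 41.7 mm and 7.16 degrees, less where a joint would pass 70% of its speed; a pose out of reach is approached as far as the arm can. A call with a number of a shift or a turn outside -1 to 1 is refused whole. A call with a gripper value outside its range is refused whole. The fingers move at their own pace and stop on an object; the grip force is fixed at half the most. Time passes only in rows, so rows that do not move let the fingers close. It gives the time, the measured TCP pose, the force, the opening and the grip force at its end, in the units of the state.
- read_state(): the state, without advancing time (a new reading comes with each control period).
- snapshot(name): name is "scene" or "top" or "wrist"; returns a dict with "pixels" (480x640x3 uint8, red, green, blue), "fx", "fy", "cx", "cy" (pixels), "R" (3x3) and "t" (3): a world point X has camera coordinates R X + t; the wrist camera has in their place "tool_from_camera" (4x4, takes a point from camera to tool coordinates, whose origin is the TCP and whose axes are the flange's). Camera axes: x right, y down, z forward; pixel columns grow to the right and rows downward; lengths in m; the calibration is good to about 2 mm. A picture is of the moment at which its call begins: read the wrist's pose just before it. There is no depth.
- hand_in(): hands the job in; it is judged then, once.
The state is a dict: "t": time; "qpos": joint angles; "qvel": joint speeds; "joint_efforts": joint torques, N m; "eef_pos": TCP position; "eef_rot": TCP orientation; "ft_force": force on the tool from outside, world axes, zero at the start; "wrist_torque": the same for the moment, N m; "width": finger opening in m; "grasp_force": force on a finger pad.
Only numpy, scipy, OpenCV 4.12 (cv2) and the standard library are available. Lean on these libraries where they do the work, as an engineer would, in place of code of your own. Each camera call takes 0.05 s, during which the arm holds its last target. There are 200 camera calls.

## Working session

There is one attempt and no reset: what is moved stays moved. The work goes in short steps, Python scripts to look and compute and a tool call to move; the robot and the scene stay as the last step left them, time stands still between calls to the robot, and variables do not carry over. Pictures are saved under pics/ and viewed, at most 10 in all, crops included, and the job is handed in when it is done.

Besides the shell and the picture viewer there is one more tool, called after ">>>" as a command line: name --pt "numbers of a row" for each row, then --argument value for the rest. arm_command: Moves the arm, as the interface text tells. Its arguments: {"type":"object","properties":{"steps":{"type":"array"}},"required":["steps"]}

```bash
mkdir -p pics; cat > h.py <<'E'
from cell import *
import numpy as np, cv2
from scipy.spatial.transform import Rotation as Rn
def pix2w(s,u,v,z,pose=None):
    d=np.array([(u-s["cx"])/s["fx"],(v-s["cy"])/s["fy"],1.])
    if "R" in s and s.get("R") is not None:
        R=np.array(s["R"]);t=np.array(s["t"]);o=-R.T@t;d=R.T@d
    else:
        T=np.array(s["tool_from_camera"]);Rw=Rn.from_quat(pose[1]).as_matrix()
        o=Rw@T[:3,3]+np.array(pose[0]);d=Rw@T[:3,:3]@d
    return o+d*(z-o[2])/d[2]
def save(s,n,box=None,k=1):
    p=s["pixels"][:,:,::-1]
    if box: p=p[box[1]:box[3],box[0]:box[2]]
    cv2.imwrite("pics/"+n+".png",cv2.resize(p,None,fx=k,fy=k,interpolation=cv2.INTER_CUBIC))
E
python3 - <<'E'
from h import *
import pickle
st=read_state();print({k:np.round(v,4) for k,v in st.items()})
for n in("top","scene"):
    s=snapshot(n);pickle.dump(s,open(n+".pkl","wb"));save(s,n)
    print(n,s["fx"],np.round(-np.array(s["R"]).T@s["t"],3))
    print(np.round(s["R"],2))
E
```

```text
{'t': np.float64(0.0), 'qpos': array([ 1.1202,  0.2593,  1.5361, -0.    ,  1.348 , -0.2028]), 'qvel': array([ 0.002 ,  0.0012, -0.0013,  0.0018,  0.0003, -0.0009]), 'joint_efforts': array([ 1.50000e-03, -4.37306e+01, -2.83998e+01,  7.22000e-02,
        4.15000e-02, -1.00000e-04]), 'eef_pos': array([0.1348, 0.533 , 0.4039]), 'eef_rot': array([ 1.236e-01,  9.923e-01, -9.000e-04, -3.000e-04]), 'ft_force': array([-0.2048, -0.2843, -0.0283]), 'wrist_torque': array([-0.0006,  0.0582,  0.0081]), 'grasp_force': np.float64(0.0), 'width': np.float64(0.0928)}
top 480.8108134356335 [ 0.351 -0.126  1.361]
[[-0.02 -1.    0.  ]
 [-0.99  0.01 -0.17]
 [ 0.17 -0.   -0.99]]
scene 558.0456869311055 [0.079 0.901 0.895]
[[-0.9  -0.45  0.02]
 [-0.28  0.53 -0.8 ]
 [ 0.35 -0.72 -0.6 ]]
```

View pics/top.png

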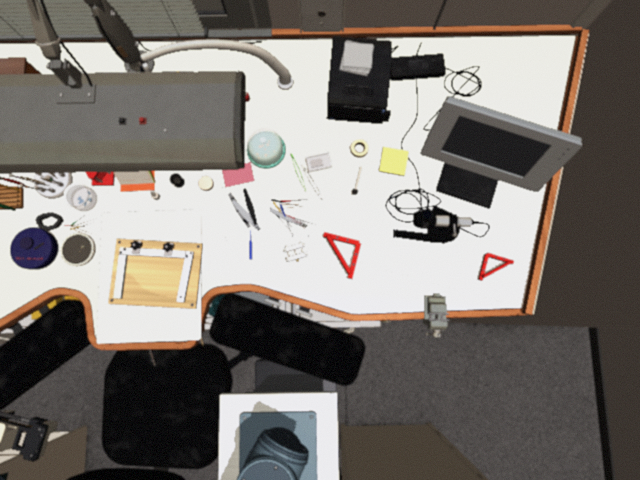

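View pics/scene.png

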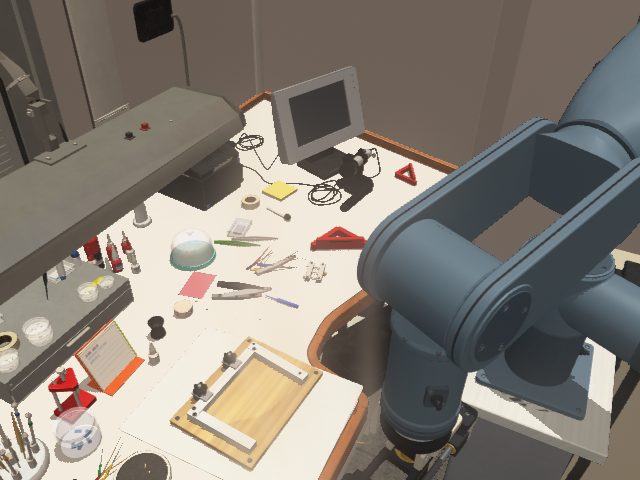

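The top view shows the board around (155,272), with the loose bar on its right at about (187,275). The larger red square is at (345,254). A smaller look-alike at (494,265) is not part of the job. I'll enlarge both crops.

```bash
python3 - <<'E'
from h import *
import pickle
s=pickle.load(open("top.pkl","rb"))
a=s["pixels"][228:318,100:210,::-1];b=s["pixels"][222:287,285:375,::-1]
a=cv2.resize(a,None,fx=7,fy=6.6667,interpolation=cv2.INTER_CUBIC);b=cv2.resize(b,None,fx=8,fy=8,interpolation=cv2.INTER_CUBIC)
cv2.imwrite("pics/a.png",a);cv2.imwrite("pics/b.png",b)
E
```

```text
(no output)
```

View pics/a.png

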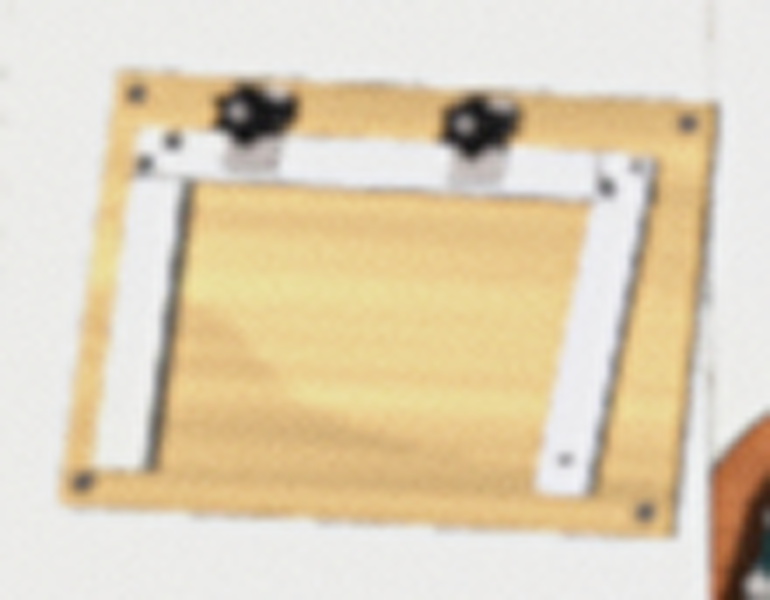

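View pics/b.png

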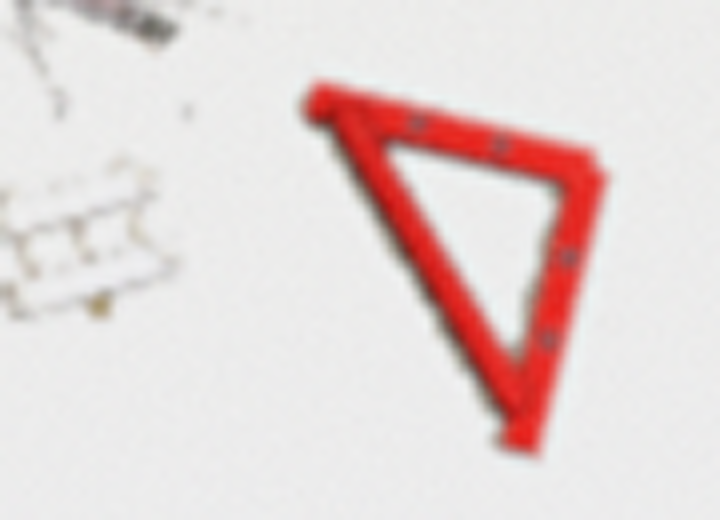

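```bash
python3 - <<'E'
from h import *
import pickle
s=pickle.load(open("top.pkl","rb"))
A=lambda u,v,z:pix2w(s,100+u/7-.43,228+v/6.6667-.43,z)[:2]
B=lambda u,v,z:pix2w(s,285+u/8-.44,222+v/8-.44,z)[:2]
c=np.array([A(*p,.014) for p in[(118,70),(718,103),(672,535),(62,503)]])
print("board",c.round(4),c.mean(0).round(4),[np.linalg.norm(c[i]-c[i-1]).round(4) for i in range(4)])
ye=(c[0]-c[1])+(c[3]-c[2]);xe=(c[0]-c[3])+(c[1]-c[2])
yaw=lambda y:np.degrees(np.arctan2(-y[0],y[1]))
print("yaw y",yaw(ye),"x",np.degrees(np.arctan2(xe[1],xe[0])))
r=A(190,182,.03),A(590,199,.03);print("rail",r,yaw(r[0]-r[1]))
b=A(590,205,.03),A(537,490,.03);d=b[0]-b[1];print("bar",b,np.degrees(np.arctan2(d[1],d[0])))
p=[B(322,82,.02),B(595,150,.02),B(605,180,.02),B(540,455,.02)]
X=lambda p:p[0]+(p[1]-p[0])*np.linalg.solve(np.c_[p[1]-p[0],p[2]-p[3]],p[2]-p[0])[0]
o=X(p);print("sq corner",o,"yaw",yaw(p[0]-p[1]),np.degrees(np.arctan2(*(p[2]-p[3])[::-1])),[np.linalg.norm(q-o) for q in p])
g=B(440,262,.034);print("grip",g,g-o,np.linalg.norm(g-o))
E
```

```text
board [[0.5828 0.4553]
 [0.5649 0.2119]
 [0.3836 0.225 ]
 [0.4004 0.4668]] [0.4829 0.3397] [np.float64(0.1827), np.float64(0.2441), np.float64(0.1818), np.float64(0.2424)]
yaw y -4.089518097008944 x -3.8801396935676538
rail (array([0.53208228, 0.4169686 ]), array([0.5225353, 0.2576051])) -3.4283170038009856
bar (array([0.52001182, 0.25751862]), array([0.40230284, 0.27421869])) -8.074995951810237
sq corner [ 0.56356352 -0.23773281] yaw -15.05773448786196 -14.735596746832762 [np.float64(0.10527645963828522), np.float64(0.005859683367116549), np.float64(0.009555883748858603), np.float64(0.10935258774615829)]
grip [ 0.52423063 -0.17598148] [-0.03933288  0.06175133] 0.07321408590537525
```

The square lies at yaw ≈ −15°, outer corner (0.564, −0.238). The board is at yaw ≈ −4° and the bar leans about 4° inward. I'll set out for a point above the brace.

>>> arm_command --pt "-0.765 -0.822 0 0 0" --pt "-0.765 -0.822 0 0 0" --pt "-0.765 -0.822 0 0 0" --pt "-0.765 -0.822 0 0 0" --pt "-0.765 -0.822 0 0 0" --pt "-0.765 -0.822 0 0 0" --pt "-0.765 -0.822 0 0 0" --pt "-0.765 -0.822 0 0 0" --pt "-0.765 -0.822 0 0 0" --pt "-0.765 -0.822 0 0 0" --pt "-0.765 -0.822 0 0 0" --pt "-0.765 -0.822 0 0 0"

```text
t: 1.1
eef_pos: [0.3294, 0.1772, 0.4047]
eef_rot: [0.123, 0.992, 0.0, -0.0]
ft_force: [0.4, 0.4, -0.6]
width: 0.0927
grasp_force: 0.0
```

>>> arm_command --pt "-0.765 -0.822 0 0 0" --pt "-0.765 -0.822 0 0 0" --pt "-0.765 -0.822 0 0 0" --pt "-0.765 -0.822 0 0 0" --pt "-0.765 -0.822 0 0 0" --pt "-0.765 -0.822 0 0 0" --pt "-0.765 -0.822 0 0 0" --pt "-0.765 -0.822 0 0 0" --pt "-0.765 -0.822 0 0 0" --pt "-0.765 -0.822 0 0 0" --pt "-0.765 -0.822 0 0 0" --pt "-0.765 -0.822 0 0 0"

```text
t: 2.1
eef_pos: [0.5241, -0.1773, 0.4042]
eef_rot: [0.124, 0.992, 0.0, -0.0]
ft_force: [-0.4, -0.7, -0.1]
width: 0.0933
grasp_force: 0.0
```

>>> arm_command --pt "0 0 0 -1 0.6" --pt "0 0 0 -1 0.6" --pt "0 0 0 -1 0.6" --pt "0 0 0 -1 0.6" --pt "0 0 0 -1 0.6" --pt "0 0 0 -1 0.6" --pt "0 0 0 -1 0.6" --pt "0 0 0 -1 0.6" --pt "0 0 0 -1 0.6" --pt "0 0 0 -1 0.6" --pt "0 0 0 -1 0.6" --pt "0 0 0 0 0.6"

```text
t: 3.1
eef_pos: [0.5236, -0.1756, 0.4043]
eef_rot: [-0.258, 0.966, 0.0, -0.0]
ft_force: [0.1, 0.4, -0.6]
width: 0.0372
grasp_force: 0.0
```

```bash
cat >> h.py <<'E'
def pose():
    st=read_state();return np.array(st["eef_pos"]),st["eef_rot"],st
def tang(q): # world angle of tool y, deg; tilt
    M=Rn.from_quat(q).as_matrix();return np.degrees(np.arctan2(M[1,1],M[0,1])),np.degrees(np.arccos(-M[2,2]))
def units(q,d): # world shift (m) -> tool units
    return (Rn.from_quat(q).as_matrix().T@np.asarray(d)/.03).round(3)
E
python3 - <<'E'
from h import *
import pickle
p=pose();s=snapshot("wrist");pickle.dump((s,p),open("w1.pkl","wb"));save(s,"w1")
print(p[0].round(4),tang(p[1]),p[2]["width"],p[2]["t"],np.round(p[2]["qpos"],2))
E
```

```text
[ 0.5236 -0.1756  0.4043] (np.float64(119.94425046792868), np.float64(0.0599477562462625)) 0.03719500800870617 3.1 [-0.53  0.26  1.53 -0.    1.35 -2.62]
```

View pics/w1.png

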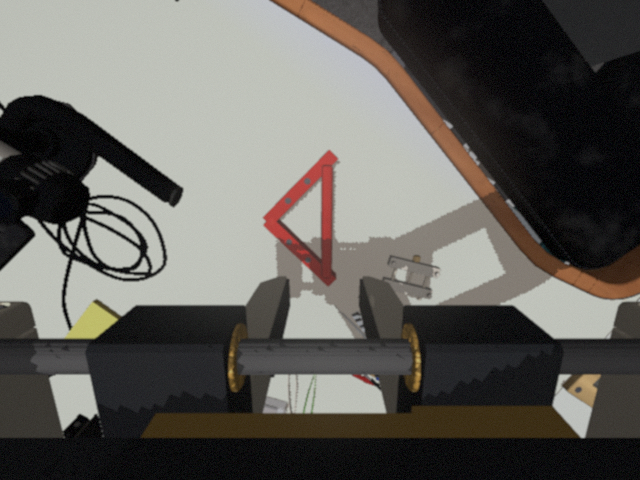

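The wrist view shows the square with its outer corner at about (264,220), leg ends at (333,153) and (331,283), and its brace vertical between columns 322 and 334. So the yaw is right. Next I'll project these pixels.

```bash
python3 - <<'E'
from h import *
import pickle
s,p=pickle.load(open("w1.pkl","rb"))
im=s["pixels"].astype(int);m=(im[...,0]>110)&(im[...,0]-im[...,1]>70)&(im[...,0]-im[...,2]>60);m[290:]=0;m[:,:240]=0;m[:,360:]=0;m[:140]=0
ys,xs=np.nonzero(m);print(xs.min(),xs.max(),ys.min(),ys.max(),ys[xs==xs.min()],xs[ys==ys.min()],xs[ys==ys.max()])
for r in(190,205,217,235,250):print(r,xs[(ys==r)])
W=lambda u,v,z:pix2w(s,u,v,z,p)
row=(ys.min()+ys.max())/2
g=xs[(ys==int(row))&(xs>305)];print("row",row,g)
q=W((g.min()+g.max())/2,row,.034);print("grip",q)
e=np.array([q[0]-p[0][0],q[1]-p[0][1],0]);print("shift",e,"units",units(p[1],e))
# brace right edge direction
a,b=[W(np.max(xs[ys==r]),r,.034) for r in(180,260)];d=(a-b)
print("brace dir perp",(np.degrees(np.arctan2(d[1],d[0]))+90)%180)
E
```

```text
264 336 151 267 [217 218 224 225] [328 329 330] [309]
190 [290 291 292 293 294 295 296 297 298 299 300 301 302 303 304 305 306 323
 324 325 326 327 328 329 330 331]
205 [275 276 277 278 279 280 281 282 283 284 285 286 287 288 289 290 291 322
 323 324 325 326 327 328 329 330]
217 [264 265 266 267 268 269 270 271 272 273 274 275 276 277 278 279 322 323
 324 325 326 327 328 329 330]
235 [274 275 276 277 278 279 280 281 282 283 284 285 286 287 288 289 290 322
 323 324 325 326 327 328 329 330]
250 [296 297 298 299 300 301 302 303 304 305]
row 209.0 [322 323 324 325 326 327 328 329 330]
grip [ 0.5110801  -0.17961842  0.034     ]
shift [-0.01251281 -0.00404271  0.        ] units [0.429 0.091 0.   ]
brace dir perp 100.63676658382806
```

```bash
python3 - <<'E'
from h import *
import pickle
s,p=pickle.load(open("w1.pkl","rb"))
W=lambda u,v,z:pix2w(s,u,v,z,p)
print("corner",W(263.5,221,.02),"cols",W(321.5,219,.034),W(330.5,219,.034))
for v in(217,219,221):
    q=W(326,v,.034);print(q,units(p[1],[q[0]-p[0][0],q[1]-p[0][1],0]))
a,b=W(332,185,.034),W(330.5,225,.034);d=a-b;print((np.degrees(np.arctan2(d[1],d[0]))+90)%180)
E
```

```text
corner [ 0.55928209 -0.23176084  0.02      ] cols [ 0.52277727 -0.17840252  0.034     ] [ 0.51800094 -0.17009382  0.034     ]
[ 0.51851537 -0.1753291   0.034     ] [0.143 0.092 0.   ]
[ 0.5203891  -0.17424817  0.034     ] [0.07  0.092 0.   ]
[ 0.52226886 -0.17316376  0.034     ] [-0.002  0.092  0.   ]
118.08227367229551
```

>>> arm_command --pt "0.05 0.05 0 0 0.6" --pt "0 0 0.9 0 0.6" --pt "0 0 0.9 0 0.6" --pt "0 0 0.9 0 0.6" --pt "0 0 0.9 0 0.6" --pt "0 0 0.9 0 0.6" --pt "0 0 0.9 0 0.6" --pt "0 0 0.7 0 0.6" --pt "0 0 0.5 0 0.6" --pt "0 0 0.3 0 0.6" --pt "0 0 0.2 0 0.6" --pt "0 0 0 0 0.6"

```text
t: 4.15
eef_pos: [0.5214, -0.175, 0.1909]
eef_rot: [-0.257, 0.966, 0.001, -0.001]
ft_force: [-0.4, -0.2, -0.3]
width: 0.037
grasp_force: 0.0
```

>>> arm_command --pt "0 0 0 0 1" --pt "0 0 0 0 1" --pt "0 0 0 0 1" --pt "0 0 0 0 1" --pt "0 0 0 0 1" --pt "0 0 0 0 1" --pt "0 0 0 0 1" --pt "0 0 0 0 1"

```text
t: 4.82
eef_pos: [0.5217, -0.1749, 0.1925]
eef_rot: [-0.257, 0.966, -0.0, 0.0]
ft_force: [-2.4, 1.4, 6.4]
width: 0.0119
grasp_force: 30.0
```

>>> arm_command --pt "0 0 -0.3 0 1" --pt "0 0 -0.7 0 1" --pt "0 0 -1 0 1" --pt "0 0 -1 0 1" --pt "0 0 -1 0 1" --pt "0 0 -0.3 0 1" --pt "-0.16 0.4 0 0 1" --pt "-0.33 0.78 0 0 1" --pt "-0.33 0.78 0 0 1" --pt "-0.33 0.78 0 0 1" --pt "-0.33 0.78 0 0 1" --pt "-0.33 0.78 0 0 1"

```text
t: 5.82
eef_pos: [0.5032, -0.0342, 0.3184]
eef_rot: [-0.257, 0.966, 0.001, -0.002]
ft_force: [-0.1, 0.2, -3.6]
width: 0.0117
grasp_force: 30.0
```

>>> arm_command --pt "-0.33 0.78 0 0 1" --pt "-0.33 0.78 0 0 1" --pt "-0.33 0.78 0 0 1" --pt "-0.33 0.78 0 0 1" --pt "-0.33 0.78 0 0 1" --pt "-0.33 0.78 0 0 1" --pt "-0.33 0.78 0 0 1" --pt "-0.33 0.78 0 0 1" --pt "-0.33 0.78 0 0 1" --pt "-0.33 0.78 0 0 1" --pt "-0.33 0.78 0 0 1" --pt "-0.33 0.78 0 0 1"

```text
t: 6.82
eef_pos: [0.4664, 0.268, 0.3182]
eef_rot: [-0.257, 0.966, 0.0, -0.002]
ft_force: [0.2, -1.1, -2.7]
width: 0.0117
grasp_force: 30.0
```

>>> arm_command --pt "-0.33 0.78 0 0 1" --pt "-0.27 0.63 0 0 1" --pt "-0.16 0.4 0 0 1" --pt "0 0 0 -0.7 1" --pt "0 0 0 -0.7 1" --pt "0 0 0 -0.7 1" --pt "0 0 0 -0.7 1" --pt "0 0 0 0 1" --pt "0 0 0 0 1"

```text
t: 7.57
eef_pos: [0.4604, 0.3248, 0.3194]
eef_rot: [-0.35, 0.937, -0.0, -0.001]
ft_force: [-0.6, -1.3, -3.0]
width: 0.0116
grasp_force: 30.0
```

```bash
python3 - <<'E'
from h import *
import pickle
p=pose();s=snapshot("wrist");pickle.dump((s,p),open("w2.pkl","wb"));save(s,"w2",(120,0,560,330),1.8)
print(p[0].round(4),tang(p[1]),p[2]["width"],p[2]["t"],p[2]["ft_force"],np.round(p[2]["qpos"],2))
E
```

```text
[0.4604 0.3248 0.3194] (np.float64(130.9150959704711), np.float64(0.14523086750310363)) 0.01162532295400842 7.5667 [-0.61067758 -1.30786886 -3.0347019 ] [ 0.42  0.35  1.62 -0.    1.17 -1.87]
```

View pics/w2.png

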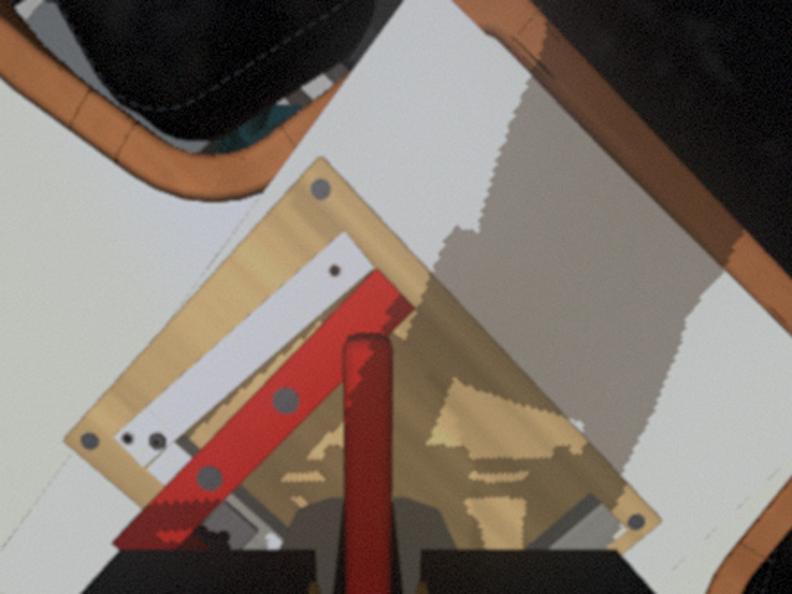

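The wrist view shows the held leg's free end at crop (375,270), with its outer edge running to about (115,543). The board corners are at (320,157), (660,520) and (65,440), and the leaning bar lies left of the leg. I'll refine the board pose and the in-hand offset from these.

```bash
python3 - <<'E'
from h import *
import pickle
s,p=pickle.load(open("w2.pkl","rb"))
W=lambda u,v,z:pix2w(s,120+u/1.8-.2,v/1.8-.2,z,p)
ang=lambda d:np.degrees(np.arctan2(d[1],d[0]))
fr,fl,br=W(320,157,.014),W(660,520,.014),W(65,440,.014)
print("board",fr,fl,br,np.linalg.norm(fr-fl),np.linalg.norm(fr-br),"yaw",ang(fl-fr)-90,ang(br-fr))
c=(fl+br)/2;y=np.radians(-4.)
print("centre",c)
Rb=lambda a:np.array([[np.cos(a),-np.sin(a)],[np.sin(a),np.cos(a)]])
for cc in(c[:2],[.4829,.3397]):print("corner",cc+Rb(y)@[.046,-.0825])
zt=p[0][2]-.192+.02
e,f=W(375,268,zt),W(115,543,zt);print("leg yaw",ang(f-e),"bar outer",ang(W(115,437,.03)-W(345,233,.03)))
sy=np.radians(tang(p[1])[0]-135);o=e[:2]+Rb(sy)@[.11,0]
print("held sq: end",e,"origin from end",o,"expected from grip",p[0][:2]+Rb(sy)@[.0535,-.0535])
print("brace centre@top",W(367,400,zt+.014),p[0])
E
```

```text
board [0.38226453 0.23020709 0.014     ] [0.39997947 0.47016677 0.014     ] [0.56292939 0.2171431  0.014     ] 0.2406126941330637 0.18113657333181823 yaw -4.222181533993691 -4.135893005489188
centre [0.48145443 0.34365494 0.014     ]
corner [0.52158746 0.2581471 ]
corner [0.52303304 0.25419217]
leg yaw -3.5162001044335223 bar outer -9.279767096926241
held sq: end [0.40356469 0.27854701 0.14739634] origin from end [0.51328525 0.2707112 ] expected from grip [0.50993247 0.2675952 ]
brace centre@top [0.42733434 0.29655888 0.16139634] [0.46037943 0.32477035 0.31939634]
```

>>> arm_command --pt "-0.07 0.21 0 -0.04 1" --pt "0 0 0.5 0 1" --pt "0 0 0.7 0 1" --pt "0 0 0.7 0 1" --pt "0 0 0.7 0 1" --pt "0 0 0.5 0 1" --pt "0 0 0.3 0 1" --pt "0 0 0.2 0 1" --pt "0 0 0.1 0 1" --pt "0 0 0 0 1"

```text
t: 8.45
eef_pos: [0.4585, 0.3313, 0.2097]
eef_rot: [-0.351, 0.936, 0.0, -0.0]
ft_force: [0.0, -1.0, -3.2]
width: 0.0117
grasp_force: 30.0
```

```bash
cat >> h.py <<'E'
def rep():
    p=pose();a=np.radians(-4.15);c,n=np.cos(a),np.sin(a);B=np.array([[c,n],[-n,c]]) # world->board
    print("t",round(p[2]["t"],2),"pos",p[0].round(4),"yaw,tilt",np.round(tang(p[1]),2),"Fboard",np.round(np.r_[B@p[2]["ft_force"][:2],p[2]["ft_force"][2]],1),"tq",np.round(p[2]["wrist_torque"],2),"grip-board xy",(B@(p[0][:2]-[.5225,.256])*1e3).round(1))
E
python3 - <<'E'
from h import *
import pickle
rep();p=pose();s=snapshot("wrist");pickle.dump((s,p),open("w3.pkl","wb"));save(s,"w3",(120,0,560,330),1.8)
E
```

```text
t 8.45 pos [0.4585 0.3313 0.2097] yaw,tilt [131.15   0.  ] Fboard [ 0.1 -1.  -3.2] tq [0.08 0.01 0.04] grip-board xy [-69.3  70.5]
```

View pics/w3.png

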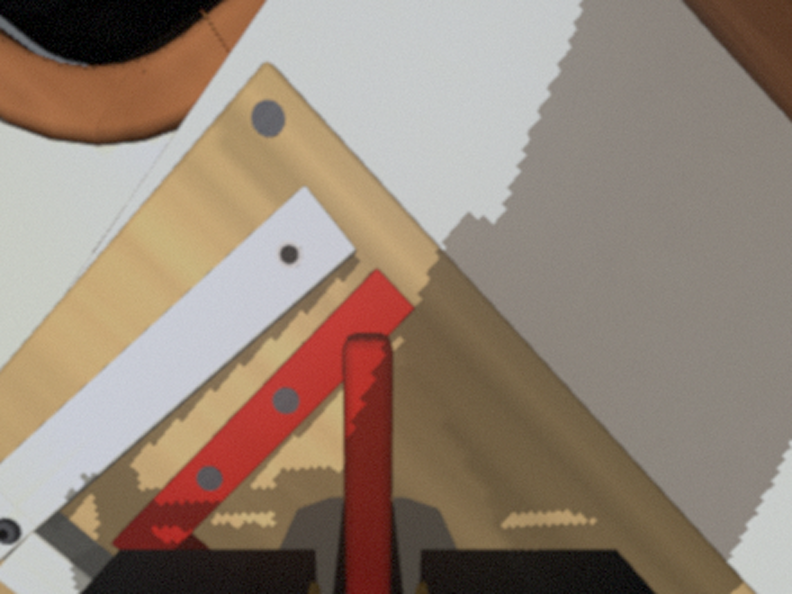

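The square is inside the frame, with a clear gap to the bar's free end: (355,250) on the bar against (375,270) on the square. I'll lower it in small steps.

>>> arm_command --pt "0 0 0.06 0 1" --pt "0 0 0.03 0 1" --pt "0 0 0 0 1" --pt "0 0 0 0 1"

```text
t: 8.83
eef_pos: [0.4585, 0.3312, 0.2074]
eef_rot: [-0.351, 0.936, 0.0, 0.0]
ft_force: [-0.0, -0.8, -3.0]
width: 0.0115
grasp_force: 30.0
```

>>> arm_command --pt "0 0 0.03 0 1" --pt "0 0 0 0 1" --pt "0 0 0 0 1"

```text
t: 9.08
eef_pos: [0.4586, 0.3312, 0.2064]
eef_rot: [-0.352, 0.936, 0.0, 0.0]
ft_force: [1.7, 0.7, -0.6]
width: 0.0119
grasp_force: 30.0
```

>>> arm_command --pt "0 0 0.02 0 1" --pt "0 0 0 0 1" --pt "0 0 0 0 1"

```text
t: 9.33
eef_pos: [0.4586, 0.3312, 0.2064]
eef_rot: [-0.352, 0.936, 0.0, 0.0]
ft_force: [-2.0, -0.6, 5.2]
width: 0.0121
grasp_force: 30.0
```

>>> arm_command --pt "0 0 -0.02 0 1" --pt "-0.1 -0.1 0 0 1" --pt "-0.1 -0.1 0 0 1" --pt "-0.1 -0.1 0 0 1" --pt "0 0 0 0 1" --pt "0 0 0 0 1"

```text
t: 9.83
eef_pos: [0.4706, 0.3306, 0.2064]
eef_rot: [-0.351, 0.936, 0.001, -0.001]
ft_force: [-4.6, 1.3, 5.7]
width: 0.012
grasp_force: 30.0
```

>>> arm_command --pt "-0.02 -0.02 0 0 1" --pt "0 0 0 0 1" --pt "-0.02 -0.02 0 0 1" --pt "0 0 0 0 1" --pt "0 0 0 0 1"

```text
t: 10.25
eef_pos: [0.4711, 0.3306, 0.2064]
eef_rot: [-0.351, 0.936, 0.001, -0.002]
ft_force: [-8.7, 2.1, 9.5]
width: 0.0119
grasp_force: 30.0
```

```bash
python3 -c "
from h import *
rep()"
```

```text
t 10.25 pos [0.4711 0.3306 0.2064] yaw,tilt [131.16   0.25] Fboard [-8.8  1.5  9.5] tq [ 0.39  1.33 -0.12] grip-board xy [-56.7  70.7]
```

>>> arm_command --pt "0 0 -0.04 0 1" --pt "0 0 0 0 1" --pt "0 0 0 0 1"

```text
t: 10.5
eef_pos: [0.4711, 0.3305, 0.2066]
eef_rot: [-0.351, 0.936, 0.001, -0.002]
ft_force: [-6.7, 2.6, 1.2]
width: 0.0121
grasp_force: 30.0
```

```bash
python3 - <<'E'
from h import *
import pickle
rep();p=pose();s=snapshot("wrist");pickle.dump((s,p),open("w4.pkl","wb"));save(s,"w4",(40,0,480,330),1.8)
E
```

```text
t 10.5 pos [0.4711 0.3305 0.2066] yaw,tilt [131.15   0.27] Fboard [-6.8  2.1  1.2] tq [ 0.56  1.07 -0.08] grip-board xy [-56.6  70.6]
```

View pics/w4.png

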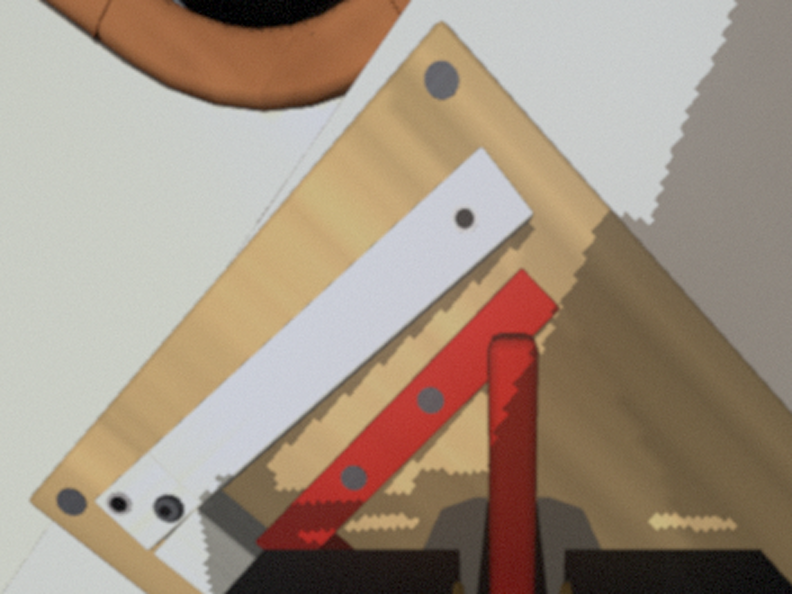

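The rail contact is real: about 7 N remains after lifting, and the square's corner meets the rail edge near (258,540). Next I'll slide it toward the bar.

>>> arm_command --pt "0.015 0.015 0 0 1" --pt "0.07 -0.07 0 0 1" --pt "0.07 -0.07 0 0 1" --pt "0.07 -0.07 0 0 1" --pt "0.07 -0.07 0 0 1" --pt "0 0 0 0 1" --pt "0 0 0 0 1"

```text
t: 11.13
eef_pos: [0.4702, 0.3191, 0.2066]
eef_rot: [-0.351, 0.936, 0.001, -0.001]
ft_force: [-4.7, 5.5, -1.5]
width: 0.0121
grasp_force: 30.0
```

```bash
python3 -c "
from h import *
rep()"
```

```text
t 11.13 pos [0.4702 0.3191 0.2066] yaw,tilt [131.11   0.22] Fboard [-5.1  5.1 -1.5] tq [ 1.09  0.91 -0.07] grip-board xy [-56.8  59.1]
```

>>> arm_command --pt "0.035 -0.035 0 0 1" --pt "0.035 -0.035 0 0 1" --pt "0 0 0 0 1" --pt "0 0 0 0 1"

```text
t: 11.47
eef_pos: [0.4699, 0.3164, 0.2067]
eef_rot: [-0.351, 0.936, 0.002, -0.001]
ft_force: [-6.7, 6.8, -1.5]
width: 0.0115
grasp_force: 30.0
```

```bash
python3 -c "
from h import *
rep()"
```

```text
t 11.47 pos [0.4699 0.3164 0.2067] yaw,tilt [131.11   0.22] Fboard [-7.2  6.3 -1.5] tq [ 1.3   0.97 -0.13] grip-board xy [-56.8  56.4]
```

>>> arm_command --pt "0.025 -0.025 0 0 1" --pt "0 0 0 0 1" --pt "0 0 0 0 1"

```text
t: 11.72
eef_pos: [0.4699, 0.3154, 0.2067]
eef_rot: [-0.351, 0.936, 0.002, -0.001]
ft_force: [-5.0, 7.4, -2.0]
width: 0.0118
grasp_force: 30.0
```

```bash
python3 -c "
from h import *
rep()"
```

```text
t 11.72 pos [0.4699 0.3154 0.2067] yaw,tilt [131.11   0.22] Fboard [-5.5  7.  -2. ] tq [ 1.38  0.93 -0.11] grip-board xy [-56.8  55.5]
```

>>> arm_command --pt "0.025 -0.025 0 0 1" --pt "0 0 0 0 1" --pt "0 0 0 0 1"

```text
t: 11.97
eef_pos: [0.4698, 0.3144, 0.2067]
eef_rot: [-0.351, 0.936, 0.002, -0.001]
ft_force: [-5.3, 7.1, -1.0]
width: 0.012
grasp_force: 30.0
```

>>> arm_command --pt "0.025 -0.025 0 0 1" --pt "0 0 0 0 1" --pt "0 0 0 0 1"

```text
t: 12.22
eef_pos: [0.4697, 0.3133, 0.2067]
eef_rot: [-0.351, 0.936, 0.002, -0.001]
ft_force: [-5.2, 6.7, -1.4]
width: 0.0116
grasp_force: 30.0
```

>>> arm_command --pt "0.025 -0.025 0 0 1" --pt "0 0 0 0 1" --pt "0 0 0 0 1"

```text
t: 12.47
eef_pos: [0.4697, 0.3123, 0.2067]
eef_rot: [-0.351, 0.936, 0.002, -0.001]
ft_force: [-6.1, 7.5, -1.4]
width: 0.0117
grasp_force: 30.0
```

```bash
python3 -c "
from h import *
rep()"
```

```text
t 12.47 pos [0.4697 0.3123 0.2067] yaw,tilt [131.11   0.22] Fboard [-6.7  7.  -1.4] tq [ 1.42  0.97 -0.17] grip-board xy [-56.8  52.3]
```

>>> arm_command --pt "0.025 -0.025 0 0 1" --pt "0 0 0 0 1" --pt "0 0 0 0 1"

```text
t: 12.72
eef_pos: [0.4696, 0.3118, 0.2068]
eef_rot: [-0.351, 0.936, 0.002, -0.001]
ft_force: [-5.4, 9.4, -1.7]
width: 0.0117
grasp_force: 30.0
```

>>> arm_command --pt "0.025 -0.025 0 0 1" --pt "0 0 0 0 1" --pt "0 0 0 0 1"

```text
t: 12.97
eef_pos: [0.4693, 0.3113, 0.2068]
eef_rot: [-0.351, 0.936, 0.003, -0.001]
ft_force: [-7.7, 13.8, -2.2]
width: 0.0118
grasp_force: 30.0
```

```bash
python3 - <<'E'
from h import *
import pickle
rep();p=pose();s=snapshot("wrist");pickle.dump((s,p),open("w5.pkl","wb"));save(s,"w5",(40,0,480,330),1.8)
E
```

```text
t 12.97 pos [0.4693 0.3113 0.2068] yaw,tilt [131.1    0.32] Fboard [-8.7 13.2 -2.2] tq [2.54 1.15 0.  ] grip-board xy [-57.   51.3]
```

View pics/w5.png

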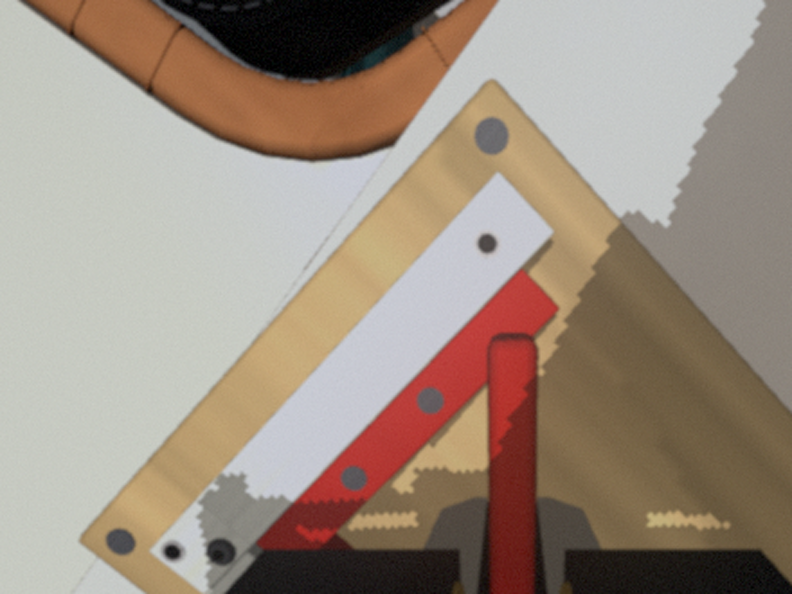

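The bar now looks parallel to the board edge, with the red leg along it from (522,270) to (262,545), and the force is rising sharply. Next I'll add push against the rail.

>>> arm_command --pt "-0.02 -0.02 0 0 1" --pt "0 0 0 0 1" --pt "0 0 0 0 1"

```text
t: 13.27
eef_pos: [0.4697, 0.3113, 0.2068]
eef_rot: [-0.351, 0.936, 0.003, -0.001]
ft_force: [-8.6, 13.5, 0.7]
width: 0.0118
grasp_force: 30.0
```

```bash
python3 - <<'E'
from h import *
import pickle
rep()
s,p=pickle.load(open("w5.pkl","rb"))
W=lambda u,v,z:pix2w(s,40+u/1.8-.2,v/1.8-.2,z,p)
ang=lambda a,b:np.degrees(np.arctan2(*(b-a)[:2][::-1]))
print("board edge",ang(W(490,80,.014),W(80,540,.014)),"bar outer",ang(W(497,173,.03),W(150,550,.03)),"bar inner",ang(W(553,234,.03),W(522,270,.03)),"leg",ang(W(522,270,.034),W(262,545,.034)))
E
```

```text
t 13.27 pos [0.4697 0.3113 0.2068] yaw,tilt [131.11   0.36] Fboard [-9.5 12.8  0.7] tq [2.52 1.49 0.03] grip-board xy [-56.7  51.4]
board edge -4.15903636543924 bar outer -3.9459897728430327 bar inner -0.5824914520306139 leg -3.264786144832379
```

>>> arm_command --pt "-0.02 -0.02 0 0 1" --pt "0 0 0 0 1" --pt "0 0 0 0 1"

```text
t: 13.52
eef_pos: [0.4699, 0.3114, 0.2068]
eef_rot: [-0.351, 0.936, 0.003, -0.002]
ft_force: [-10.5, 14.1, 1.6]
width: 0.0122
grasp_force: 30.0
```

```bash
python3 -c "
from h import *
rep()"
```

```text
t 13.52 pos [0.4699 0.3114 0.2068] yaw,tilt [131.11   0.41] Fboard [-11.5  13.3   1.6] tq [ 2.56  1.77 -0.03] grip-board xy [-56.4  51.4]
```

>>> arm_command --pt "0 0 0 0.12 1" --pt "0 0 0 0 1" --pt "0 0 0 0 1"

```text
t: 13.77
eef_pos: [0.47, 0.3114, 0.2068]
eef_rot: [-0.347, 0.938, 0.003, -0.002]
ft_force: [-10.3, 14.8, 0.9]
width: 0.012
grasp_force: 30.0
```

```bash
python3 -c "
from h import *
rep()"
```

```text
t 13.77 pos [0.47   0.3114 0.2068] yaw,tilt [130.66   0.4 ] Fboard [-11.3  14.1   0.9] tq [2.62 1.8  0.13] grip-board xy [-56.4  51.5]
```

>>> arm_command --pt "0 0 0 -0.24 1" --pt "0 0 0 0 1" --pt "0 0 0 0 1"

```text
t: 14.02
eef_pos: [0.4699, 0.3113, 0.2068]
eef_rot: [-0.355, 0.935, 0.003, -0.002]
ft_force: [-11.5, 15.1, 1.7]
width: 0.012
grasp_force: 30.0
```

```bash
python3 -c "
from h import *
rep()"
```

```text
t 14.02 pos [0.4699 0.3113 0.2068] yaw,tilt [131.57   0.42] Fboard [-12.6  14.2   1.7] tq [ 2.48  1.83 -0.25] grip-board xy [-56.4  51.4]
```

>>> arm_command --pt "0 0 0 0.12 1" --pt "-0.04 -0.04 0 0 1" --pt "0.01 -0.01 0 0 1" --pt "0 0 0 0 1" --pt "0 0 0 0 1" --pt "0 0 0 0 1"

```text
t: 14.52
eef_pos: [0.4705, 0.3113, 0.2068]
eef_rot: [-0.351, 0.936, 0.004, -0.003]
ft_force: [-14.4, 16.9, 4.3]
width: 0.0118
grasp_force: 30.0
```

```bash
python3 - <<'E'
from h import *
import pickle
rep();p=pose();s=snapshot("wrist");pickle.dump((s,p),open("w6.pkl","wb"))
a=s["pixels"][85:310,60:360,::-1]
S=snapshot("scene");pickle.dump(S,open("s6.pkl","wb"))
b=S["pixels"][330:480,160:380,::-1]
cv2.imwrite("pics/fin.png",np.hstack([cv2.resize(a,(400,600),interpolation=2) if 0 else cv2.resize(a,(400,300),interpolation=2),cv2.resize(b,(400,300),interpolation=2)]))
rep()
E
```

```text
t 14.52 pos [0.4705 0.3113 0.2068] yaw,tilt [131.12   0.55] Fboard [-15.6  15.8   4.3] tq [ 2.91  2.52 -0.05] grip-board xy [-55.9  51.4]
t 14.62 pos [0.4705 0.3113 0.2068] yaw,tilt [131.11   0.55] Fboard [-16.   15.7   5. ] tq [ 2.88  2.45 -0.05] grip-board xy [-55.9  51.4]
```

View pics/fin.png

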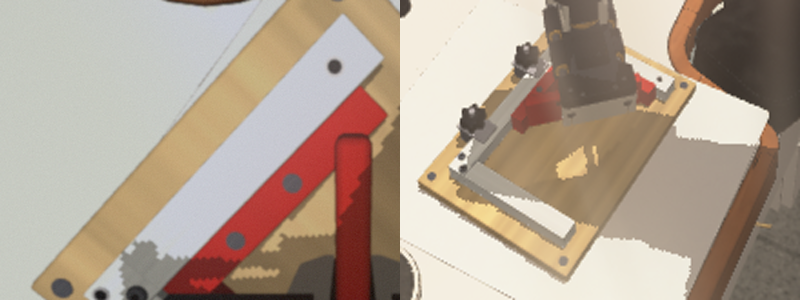

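The leg lies flush along the bar, and the other leg sits against the crossrail. The forces are steady at about 16 N on each face, with almost no yaw torque, so I'm handing in.

```bash
python3 -c "
from cell import *
print(hand_in())"
```

```text
the job is handed in; nothing more can be done
None
```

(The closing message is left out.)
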